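Pry up the rail and shim it

TASK

Use the pry bar over the fulcrum block to lever up the free end of the heavy pinned rail, no higher than needed, and gently catch the bar's shaft under the keeper hook so that it holds the rail up by itself. Then slide the thin flat shim lengthwise along the rest pad under the rail, gently, until its end is against the stop. Finally unhook the bar, let the rail down softly onto the shim, and draw the bar out from under the rail and leave it; never lift the rail with the gripper, and leave the other things on the table alone.

Things in the scene. Friction and masses are not known exactly. Their poses are not given: they have to be found in the camera images.
- fixture: Steel fixture bolted to the table; place and yaw vary. Origin at table height below the middle of the rail's free end face; z up. Coordinates in these texts are (x, y, z) in mm in this frame. Base plate 10 thick, 60 to 100 wide, y -210 to +330. The rail runs from y 0 to +300: 60 wide (x -30 to +30), underside z 70, top z 106. Its end (y 0 to 30) is free underneath.
- fulcrum_top (a point): Middle of the fulcrum's top, fixture (0, -50, 68): a block with a ridge along x, 70 long, rounded with radius 8.
- pad_top (a point): Middle of the rest pad's flat top, fixture (0, 55, 70); pad x -30 to +30, y +30 to +80. The rail's underside lies on it at the start. The shim goes in between them from the open -x side, along +x.
- rail (a joint): Angle (rad) of the heavy rail (solid steel, about 6 kg, mass varies) about its pin along the fixture's x at y 280, z 88. 0: lying on the pad; grows as the free end rises. From 0.1 on the pin is strained: keep below. Bar hooked under the keeper: about 0.05 to 0.06; lying on the shim: about 0.03.
- keeper: Fixed inverted-L hook, origin at fixture (0, -180, 10). Its lip spans x -20 to +26, y -188 to -172, underside z 57.5, top z 69.5. Post at x +14 to +26. It is open to -x, where a tooth (x -20 to -14) hangs down to z 53; between tooth and post is a notch for the bar's shaft, centred on x 0. It bears 60 N at most.
- keeper_notch (a point): Middle of the notch's ceiling, fixture (0, -180, 57.5). The shaft is pressed below the tooth, swung in along +x about the fulcrum and let up into the notch, where the rail's weight holds it against this ceiling with roughly 10 to 20 N.
- stop: Fixed steel stop plate at the far (+x) edge of the pad, origin at fixture (37, 55, 10). Its face towards the pad is at fixture x +32, y +30 to +80, its top at z 80. Must not be pushed with more than about 35 N.
- bar: Loose steel pry bar 340 long, 0.45 kg. Flat straight underside. Origin on the underside below the handle's middle; x points to the tip, z up. Handle: black, x -55 to +55, 18 wide, 24 high. Shaft: x +55 to +240, 14 wide, 10 thick. Blade: x +240 to +285, 18 wide, 5 thick. The blade goes about 25 mm under the rail's end, the shaft's underside lies on the fulcrum.
- rail_end (a point): Middle of the lower edge of the rail's free end (fixture x 0, y 0, z 70 when down).
- bar_tip (a point): Middle of the bar's blade end (bar x 285, y 0, z 2.5).
- shim: Loose aluminium shim plate 110 long (its x), 40 wide (its y), 6 thick, 0.09 kg, flat on the table. Its origin is the centre of its underside; the two ends are alike. Home: lying on the pad with its length along the fixture's x, its leading end against the stop, about 50 of it left out on the -x side.
- flange: Bystander: steel ring 60 across, 16 high.
- packer: Bystander: steel block 50 by 50, 25 high.
- hammer: Bystander: hammer lying beyond the fixture.
- can: Bystander: grey can 66 across, 140 high, at the left.
- brush: Bystander: brush lying at the right.
- pipe_stub: Bystander: upright pipe stub 90 across, 110 high, at the right.
Mind the look-alikes: they are no part of the job. There is more than one size of the shim; the one meant has the size given above.

How it is judged (in metres and radians):
On the way, in this order (a step that is already met when the one before it is completed fails the run):
1. the rail is held up by the bar caught under the keeper, let go by the gripper (contact force between bar and keeper above 3 N and contact force between bar and rail above 6 N and value of joint rail above 0.04 rad and contact force between the fingers and bar below 0.5 N), for 0.2 s.
2. the shim lies under the raised rail and has been pushed up against the stop (contact force between shim and stop above 0.8 N and x of shim in the frame of fixture above -0.027 m and y of shim in the frame of fixture between 0.04 and 0.07 m and angle between the x axis of shim and the x axis of fixture, either way round below 0.12 rad and value of joint rail above 0.036 rad), for 0.04 s.
At the end, for the whole second after the job is handed in: The shim lies on the pad with its leading end within about 4 mm of the stop, within 15 mm of the pad's middle sideways and 7 degrees of square; the rail rests on it (joint 0.018 to 0.036 rad); the bar is out from under the rail, touches it no more and lies at rest on the table or the fixture (x of shim in the frame of fixture above -0.0265 m and y of shim in the frame of fixture between 0.04 and 0.07 m and angle between the x axis of shim and the x axis of fixture, either way round below 0.12 rad and contact force between shim and rail above 8 N and value of joint rail between 0.018 and 0.036 rad and contact force between bar and rail below 0.1 N and (y of bar_tip in the frame of fixture below -0.003 m or x of bar_tip in the frame of fixture below -0.04 m or x of bar_tip in the frame of fixture above 0.04 m) and height (world z) of bar below 0.12 m and linear speed of each of bar, shim below 0.02 m/s).
It fails at once if the rail is levered too high (0.1 rad or more) (value of joint rail above 0.1 rad).
It fails at once if the rail is let drop (falls faster than 0.6 rad/s) (velocity of joint rail below -0.6 rad/s).
It fails at once if the shim is rammed into the stop with more than 35 N, or the bar strains the keeper with more than 60 N (contact force between shim and stop above 35 N or contact force between bar and keeper above 60 N).
It fails at once if the rail is lifted or pushed with the robot itself (contact force between any of the fingers, the arm and rail above 12 N).
It fails at once if a bystander is moved by more than 20 mm (distance of any of flange, packer, hammer, can, brush, pipe_stub from where it was at the start of the episode above 0.02 m).
It also fails if it takes over 72 s, if anything falls off the work surface, if the arm or the gripper's body presses on something with over 40 N, if the wrist force passes 120 N, or if a joint passes its speed limit or range.

ROBOT

A 6-joint arm with a two-finger parallel gripper is mounted at the origin on the work surface. World frame = base frame: x ahead of the robot, y to its left, z up, the work surface at z = 0. Lengths are in mm, angles in rad, forces in N, time in s.
With the tool pointing down it reaches from about 350 to 975 mm from the base axis. Payload 7.1 kg.
Tool frame: the origin (TCP) lies midway between the tips of the shut fingers; the grasp point (between the pads) lies 19 mm behind it; z points along the fingers, y is the line along which they close (so a half turn about z gives the same grasp; the last joint's range is limited). The gripper opens to 88 mm and grips with 3 to 60 N. Pads are 20 mm wide; open, the fingers measure 115 mm over their backs; the gripper's body (75 mm by 178 mm) begins 61 mm behind the grasp point.
Start: joints at [1.274, 0.423, 1.63, -0, 1.089, -0.019], TCP at [171.369, 601.03, 222.675] pointing down, gripper open.
Joint ranges: [-3, 3], [-0.9, 2.11], [0.09, 2.58], [-1.31, 4.45], [0.11, 2.69], [-2.54, 2.54]. Speed limits (rad/s): [2.39, 2.39, 3.01, 3.14, 3.14, 3.14].

INTERFACE

Orientations are given as a rotation vector (axis times angle).
In Python, from workcell import ctrl gives the robot as it stands. The module is installed in compiled form; this text tells all that it offers.
- The arm moves only by the tool servo_tool, never from a script. Its argument "increments" is a list of rows, each a list of 7 numbers: the shift along the world's x, y, z in cm, then the turn, a rotation vector about the world's x, y, z in degrees, then the opening, from -1 (shut) to 1 (fully open). A call has 1 to 20 rows; each row is the pose to reach, as a shift and turn from the pose commanded when the call began; what a row does not reach only later rows make up. A row lasts 1/12 s, in which the tool goes at most 41.7 mm and 7.16 degrees, less where a joint would pass 70% of its speed; a pose out of reach is approached as far as the arm can. A call with a gripper value outside its range is refused whole. The fingers move at their own pace and stop on an object; the grip force is fixed at half the most. Time passes only in rows, so rows that repeat a pose let the fingers close. It gives the time, the measured TCP pose, the force, the opening and the grip force at its end, in the units of the state.
- ctrl.get_obs(): the state, without advancing time (a new reading comes with each control period).
- ctrl.get_image(name): name is "scene" or "top"; returns a dict with "image" (400x640x3 uint8, red, green, blue), "fx", "fy", "cx", "cy" (pixels), "extrinsics" (4x4, takes a point from camera to world coordinates). Camera axes: x right, y up, looking along -z (the intrinsics and any distortion apply to the point x, -y, -z); pixel columns grow to the right and rows downward; lengths in mm; the calibration is good to about 2 mm. A picture is of the moment at which its call begins. There is no depth.
- ctrl.close_job(): hands the job in; it is judged then, once.
The state is a dict: "t": time; "qpos": joint angles; "qvel": joint speeds; "joint_torque": joint torques, N m; "ee_pos": TCP position; "orientation": TCP orientation; "ft_force": force on the tool from outside, world axes, zero at the start; "moment": the same for the moment, N m; "width": finger opening in mm; "grasp_force": force on a finger pad.
Only numpy, scipy, OpenCV 4.12 (cv2) and the standard library are available. Lean on these libraries where they do the work, as an engineer would, in place of code of your own. Each camera call takes 0.05 s, during which the arm holds its last target. There are 200 camera calls.

## Working session

There is one attempt and no reset: what is moved stays moved. The work goes in short steps, Python scripts to look and compute and a tool call to move; the robot and the scene stay as the last step left them, time stands still between calls to the robot, and variables do not carry over. Pictures are saved under pics/ and viewed, at most 10 in all, crops included, and the job is handed in when it is done.

Besides the shell and the picture viewer there is one more tool, called in YAML: its name, and indented under it one key for each argument. servo_tool: Moves the arm, as the interface text tells. Its arguments: {"type":"object","properties":{"increments":{"type":"array","items":{"type":"array","items":{"type":"number"}}}},"required":["increments"]}

```bash
mkdir -p pics; python3 - <<'E'
from workcell import ctrl
import cv2,pickle,numpy as np
for n in("scene","top"):
    d=ctrl.get_image(n); cv2.imwrite(f"pics/{n}0.png",d["image"][:,:,::-1]); pickle.dump(d,open(f"{n}0.pkl","wb"))
    print(n,d["fx"],d["fy"],d["cx"],d["cy"],np.round(d["extrinsics"],3).tolist(),[k for k in d])
print(ctrl.get_obs())
E
```

```text
scene 406.87736445496995 406.87736445496995 310.0147872441252 201.56756556519136 [[0.254, -0.538, 0.803, 1549.269], [0.967, 0.126, -0.222, -289.333], [0.018, 0.833, 0.553, 740.503], [0.0, 0.0, 0.0, 1.0]] ['image', 'fx', 'fy', 'cx', 'cy', 'extrinsics']
top 428.0995262429894 428.0995262429894 318.52209616690124 203.5260199314345 [[0.02, 0.994, -0.109, 423.135], [-1.0, 0.021, 0.008, -41.197], [0.011, 0.109, 0.994, 1326.344], [0.0, 0.0, 0.0, 1.0]] ['image', 'fx', 'fy', 'cx', 'cy', 'extrinsics']
{'t': 0.1, 'qpos': array([ 1.27402490e+00,  4.23790207e-01,  1.63059207e+00, -3.38312068e-07,
        1.08858707e+00, -1.90192849e-02]), 'qvel': array([ 1.48939144e-03,  4.02191378e-05, -1.48916574e-03, -3.00202008e-04,
        1.44109348e-03, -1.09384142e-03]), 'joint_torque': array([-9.62814702e-04, -5.45612669e+01, -2.74324876e+01,  6.44194731e-02,
        1.89311674e-02,  1.29663303e-05]), 'ee_pos': array([171.21471419, 600.57961695, 221.9717725 ]), 'orientation': array([-4.34860690e-01, -3.11113127e+00,  2.13553059e-03]), 'ft_force': array([-0.58846661, -0.27520113, -1.14998955]), 'moment': array([ 0.021468  ,  0.02508987, -0.03516767]), 'grasp_force': 0.0, 'width': 87.88821502491278}
```

View pics/scene0.png

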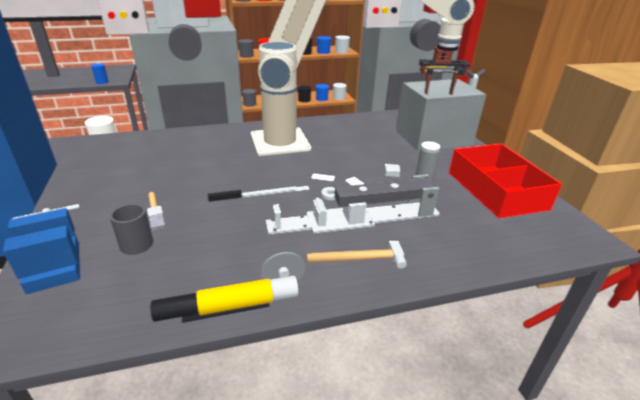

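View pics/top0.png

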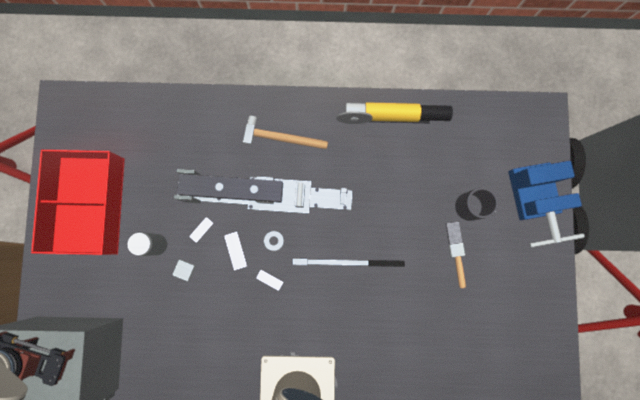

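The top view is oriented with world +x up and +y left. The fixture is at about (265,192) with its free end to the right, the bar is at (350,263), and three thin plates at (202,230), (235,251) and (269,280) could be the shim. I'll measure all of these and enlarge.

```bash
cat > h.py <<'E'
import numpy as np,cv2,pickle
from workcell import ctrl
def take(n,tag):
    d=ctrl.get_image(n); pickle.dump(d,open(f"{n}{tag}.pkl","wb")); return d
def load(n,tag): return pickle.load(open(f"{n}{tag}.pkl","rb"))
def ray(d,u,v,z):
    E=d["extrinsics"]; r=E[:3,:3]@np.array([(u-d["cx"])/d["fx"],-(v-d["cy"])/d["fy"],-1]); o=E[:3,3]
    return (o+r*(z-o[2])/r[2])[:2]
def proj(d,p):
    E=d["extrinsics"]; c=E[:3,:3].T@(np.array(p,float)-E[:3,3])
    return d["cx"]+d["fx"]*c[0]/-c[2], d["cy"]-d["fy"]*c[1]/-c[2]
def crop(d,x0,y0,x1,y1,s,fn): cv2.imwrite(fn,cv2.resize(d["image"][y0:y1,x0:x1,::-1],None,fx=s,fy=s,interpolation=cv2.INTER_CUBIC))
E
python3 - <<'E'
from h import *
d=load("top",0); im=d["image"].astype(int)
crop(d,165,155,415,300,3.2,"pics/c1.png")
m=(im.min(2)>125).astype(np.uint8); m[:155]=0;m[300:]=0;m[:,:165]=0;m[:,415:]=0
for c in cv2.findContours(m,0,1)[0]:
    if cv2.contourArea(c)<25: continue
    r=cv2.minAreaRect(c); b=cv2.boxPoints(r)
    w=np.array([ray(d,*p,6) for p in b]); 
    print(np.round(r[0]),"ctr",ray(d,*r[0],6).round(),"sides",np.linalg.norm(w[0]-w[1]).round(),np.linalg.norm(w[1]-w[2]).round(),"ang",np.degrees(np.arctan2(*(w[1]-w[0])[::-1])).round(1),w.round().tolist())
m=((im.max(2)<30)).astype(np.uint8); m[:250]=0; m[275:]=0; m[:,:360]=0;m[:,410:]=0
for c in cv2.findContours(m,0,1)[0]:
    if cv2.contourArea(c)>25: r=cv2.minAreaRect(c);print("handle",r,[ray(d,*p,24).round() for p in cv2.boxPoints(r)])
E
```

```text
[269. 280.] ctr [331.  93.] sides 33.0 83.0 ang -27.5 [[336.0, 137.0], [366.0, 122.0], [327.0, 48.0], [298.0, 64.0]]
[183. 270.] ctr [356. 356.] sides 53.0 54.0 ang -19.0 [[340.0, 390.0], [390.0, 373.0], [372.0, 322.0], [322.0, 340.0]]
[330. 262.] ctr [390. -91.] sides 233.0 21.0 ang -88.9 [[398.0, 25.0], [403.0, -207.0], [382.0, -207.0], [377.0, 25.0]]
[235. 250.] ctr [418. 200.] sides 46.0 116.0 ang -72.8 [[466.0, 240.0], [480.0, 196.0], [370.0, 160.0], [357.0, 204.0]]
[273. 240.] ctr [452.  85.] sides 61.0 62.0 ang 2.0 [[421.0, 115.0], [482.0, 117.0], [483.0, 55.0], [422.0, 54.0]]
[201. 229.] ctr [480. 308.] sides 83.0 34.0 ang -38.9 [[459.0, 347.0], [523.0, 295.0], [502.0, 269.0], [437.0, 321.0]]
[182. 196.] ctr [582. 371.] sides 12.0 49.0 ang 3.2 [[575.0, 395.0], [588.0, 396.0], [589.0, 347.0], [576.0, 346.0]]
[254. 189.] ctr [610. 151.] sides 26.0 27.0 ang -42.9 [[610.0, 169.0], [629.0, 151.0], [611.0, 132.0], [592.0, 150.0]]
[219. 186.] ctr [616. 258.] sides 25.0 25.0 ang -88.7 [[628.0, 271.0], [629.0, 246.0], [604.0, 245.0], [603.0, 270.0]]
[273. 194.] ctr [595.  88.] sides 109.0 493.0 ang -1.1 [[553.0, 334.0], [662.0, 332.0], [638.0, -160.0], [529.0, -154.0]]
[185. 170.] ctr [662. 366.] sides 50.0 9.0 ang -88.7 [[667.0, 391.0], [668.0, 341.0], [658.0, 341.0], [657.0, 391.0]]
```

View pics/c1.png

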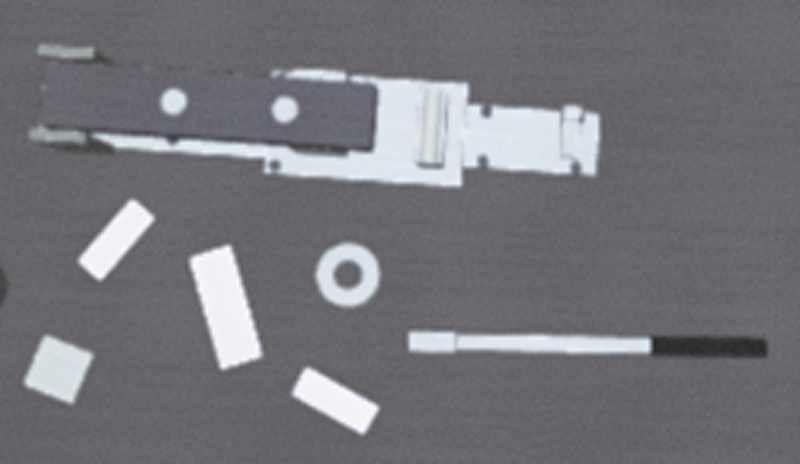

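The shim is the middle plate at (235,250): it measures about 110x40. The other two, at (201,229) and (269,280), are about 80x30, so they are decoys. The bar is blade-left with its handle at (385,263). Next I'll get the fixture pose.

```bash
python3 - <<'E'
from h import *
d=load("top",0); im=d["image"].astype(int)
P=lambda a,b,z: ray(d,165+(a+.5)/3.2-.5,155+(b+.5)/3.2-.5,z)
A=[("rail+x",376,87,106),("rail-x",373,151,106),("plate end+",599,112,10),("plate end-",597,176,10),("wide+",468,84,10),("wide-",462,185,10),("ful+",433,88,66),("ful-",428,165,66),("keeper lip +",581,106,69.5),("keeper-",580,158,69.5),("railfar+",45,66,106),("railfar-",41,128,106),("barL",409,342,5),("barR",767,348,24),("bar shaft/handle",651,346,10),("step",455,342,7)]
p={n:P(a,b,z) for n,a,b,z in A}
for k,v in p.items(): print(k,v.round(1))
pts=[((p["rail+x"]+p["rail-x"])/2,0),((p["ful+"]+p["ful-"])/2,-50),((p["plate end+"]+p["plate end-"])/2,-210),((p["railfar+"]+p["railfar-"])/2,300)]
Y=np.array([b for a,b in pts]);X=np.array([a for a,b in pts])
d1=X-X.mean(0);y1=Y-Y.mean();R=(y1@d1); yd=R/np.linalg.norm(R); o=X.mean(0)-yd*Y.mean()
print("yaxis",yd,"yaw",np.degrees(np.arctan2(-yd[0],yd[1])),"origin",o)
xd=np.array([yd[1],-yd[0]])
for k,v in p.items(): print(k,((v-o)@xd).round(1),((v-o)@yd).round(1))
np.save("fix.npy",[o,xd,yd])
E
```

```text
rail+x [617.3  54.5]
rail-x [559.3  55.5]
plate end+ [ 612.8 -155. ]
plate end- [ 550.4 -153.8]
wide+ [637.5 -27.2]
wide- [538.9 -23.6]
ful+ [623.9   4.6]
ful- [551.9   7.5]
keeper lip + [ 609.5 -133.1]
keeper- [ 561.  -132.8]
railfar+ [629.9 352.5]
railfar- [573.7 352.9]
barL [387.7  23.7]
barR [ 389.3 -315.1]
bar shaft/handle [ 388.7 -207.2]
step [388.6 -20.3]
yaxis [0.04000104 0.99919964] yaw -2.292502573447917 origin [589.50420452  54.84534134]
rail+x 27.8 0.8
rail-x -30.2 -0.6
plate end+ 31.7 -208.7
plate end- -30.8 -210.0
wide+ 51.3 -80.1
wide- -47.4 -80.4
ful+ 36.4 -48.8
ful- -35.7 -48.8
keeper lip + 27.5 -187.0
keeper- -21.0 -188.6
railfar+ 28.5 299.0
railfar- -27.7 297.2
barL -200.4 -39.2
barR -185.2 -377.7
bar shaft/handle -190.2 -269.9
step -197.7 -83.1
```

Everything fits the drawing within 1–2 mm: fixture origin at world (589.5, 54.8), yaw -2.3°. The bar points along +y, with its handle centre at (389,-260). I'll move above the handle's front part, bar x≈40, so the gripper holds near the bar's centre of mass.

servo_tool:
  increments:
    - [24.9, -45, -3, 0, 0, -50, 0.2]
    - [24.9, -45, -3, 0, 0, -50, 0.2]
    - [24.9, -45, -3, 0, 0, -50, 0.2]
    - [24.9, -45, -3, 0, 0, -50, 0.2]
    - [24.9, -45, -3, 0, 0, -50, 0.2]
    - [24.9, -45, -3, 0, 0, -50, 0.2]
    - [24.9, -45, -3, 0, 0, -50, 0.2]
    - [24.9, -45, -3, 0, 0, -50, 0.2]
    - [24.9, -45, -3, 0, 0, -50, 0.2]
    - [24.9, -45, -3, 0, 0, -50, 0.2]
    - [24.9, -45, -3, 0, 0, -50, 0.2]
    - [24.9, -45, -3, 0, 0, -50, 0.2]
    - [21.8, -82.1, -14, 0, 0, -73.8, 0.2]
    - [21.8, -82.1, -14, 0, 0, -73.8, 0.2]
    - [21.8, -82.1, -14, 0, 0, -73.8, 0.2]
    - [21.8, -82.1, -14, 0, 0, -73.8, 0.2]
    - [21.8, -82.1, -14, 0, 0, -73.8, 0.2]
    - [21.8, -82.1, -14, 0, 0, -73.8, 0.2]
    - [21.8, -82.1, -14, 0, 0, -73.8, 0.2]
    - [21.8, -82.1, -14, 0, 0, -73.8, 0.2]

```text
t: 1.77
ee_pos: [392.6, -157.3, 100.7]
orientation: [-2.216, -2.227, 0.0]
ft_force: [1.8, 0.3, -0.0]
width: 52.6
grasp_force: 0.0
```

servo_tool:
  increments:
    - [-0.3, -6, -1.5, 0, 0, 0, 0.2]
    - [-0.3, -6, -1.5, 0, 0, 0, 0.2]
    - [-0.3, -6, -1.5, 0, 0, 0, 0.2]
    - [-0.3, -6, -1.5, 0, 0, 0, 0.2]

```text
t: 2.1
ee_pos: [389.7, -216.0, 85.8]
orientation: [-2.218, -2.223, 0.0]
ft_force: [-0.8, 0.1, 0.2]
width: 53.0
grasp_force: 0.0
```

servo_tool:
  increments:
    - [0, -0.4, -4, 0, 0, 0, 0.2]
    - [0, -0.4, -6.5, 0, 0, 0, 0.2]
    - [0, -0.4, -7.8, 0, 0, 0, 0.2]
    - [0, -0.4, -8.1, 0, 0, 0, 0.2]
    - [0, -0.4, -8.1, 0, 0, 0, -1]
    - [0, -0.4, -8.1, 0, 0, 0, -1]
    - [0, -0.4, -8.1, 0, 0, 0, -1]
    - [0, -0.4, -8.1, 0, 0, 0, -1]
    - [0, -0.4, -8.1, 0, 0, 0, -1]
    - [0, -0.4, -8.1, 0, 0, 0, -1]
    - [0, -0.4, -8.1, 0, 0, 0, -1]
    - [0, -0.4, -8.1, 0, 0, 0, -1]

```text
t: 3.1
ee_pos: [390.5, -219.5, 6.0]
orientation: [2.216, 2.226, 0.0]
ft_force: [-1.2, 1.2, 8.2]
width: 17.9
grasp_force: 30.0
```

servo_tool:
  increments:
    - [0, 0, 1, 0, 0, 0, -1]
    - [0, 0, 2.5, 0, 0, 0, -1]
    - [0, 0, 5, 0, 0, 0, -1]
    - [0, 0, 8, 0, 0, 0, -1]
    - [0, 0, 11, 0, 0, 0, -1]
    - [0, 0, 13, 0, 0, 0, -1]
    - [0, 0, 14, 0, 0, 0, -1]
    - [0, 0, 14, 0, 0, 0, -1]
    - [0, 0, 14, 0, 0, 0, -1]

```text
t: 3.85
ee_pos: [390.0, -219.3, 145.2]
orientation: [2.216, 2.227, 0.0]
ft_force: [1.4, 0.5, -4.1]
width: 17.9
grasp_force: 30.0
```

```bash
cat >> h.py <<'E'
from scipy.spatial.transform import Rotation as Ro
o,xd,yd=np.load("fix.npy"); F=np.eye(4); F[:2,0]=xd;F[:2,1]=yd;F[:2,3]=o
yawf=np.arctan2(xd[1],xd[0])
def R_bar(yaw,pitch):
    "yaw: clockwise from fixture y (tip to +x), deg; pitch>0: tip down"
    a=np.radians(90-yaw)+yawf
    return (Ro.from_euler('z',a)*Ro.from_euler('y',np.radians(pitch))).as_matrix()
def bar_pose(s,yaw,pitch,clear=0):
    R=R_bar(yaw,pitch); c=(F@[0,-50,60,1])[:3]
    return R,c+(8+clear)*R[:,2]-s*R[:,0]
E
python3 - <<'E'
from h import *
d=take("scene",1); t=take("top",1)
print(ctrl.get_obs())
crop(d,180,120,460,260,2.8,"pics/c2.png")
crop(t,270,150,430,300,4,"pics/c3.png")
E
```

```text
{'t': 3.95, 'qpos': array([-5.38701853e-01,  2.88762696e-01,  2.07033640e+00, -2.75185418e-05,
        7.85095167e-01, -5.43666213e-01]), 'qvel': array([ 3.48344998e-04,  1.23155394e-02,  1.54168245e-04, -9.32389706e-05,
        1.56155576e-03, -7.32725312e-04]), 'joint_torque': array([-2.67621639e-03, -4.16375220e+01, -2.15865916e+01,  9.65618505e-02,
        7.80670554e-02,  1.24320475e-03]), 'ee_pos': array([ 389.33674807, -218.83711223,  144.0310697 ]), 'orientation': array([-2.21412153e+00, -2.22518397e+00,  1.01691156e-03]), 'ft_force': array([ 0.40623605,  0.42919992, -4.24853705]), 'moment': array([-0.15243409,  0.09843094, -0.00104365]), 'grasp_force': 29.998362064361572, 'width': 17.889706107181414}
```

View pics/c2.png

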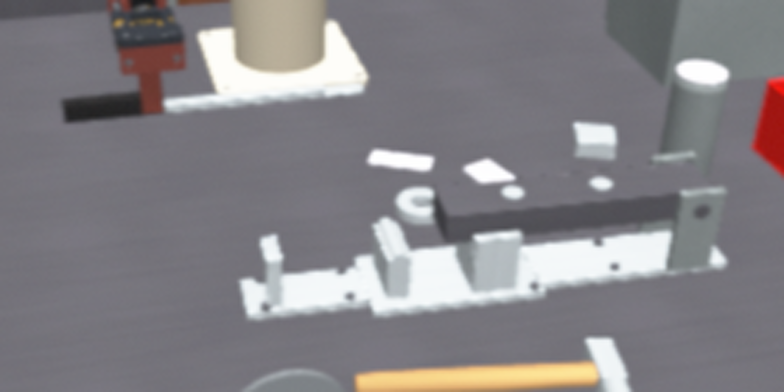

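View pics/c3.png

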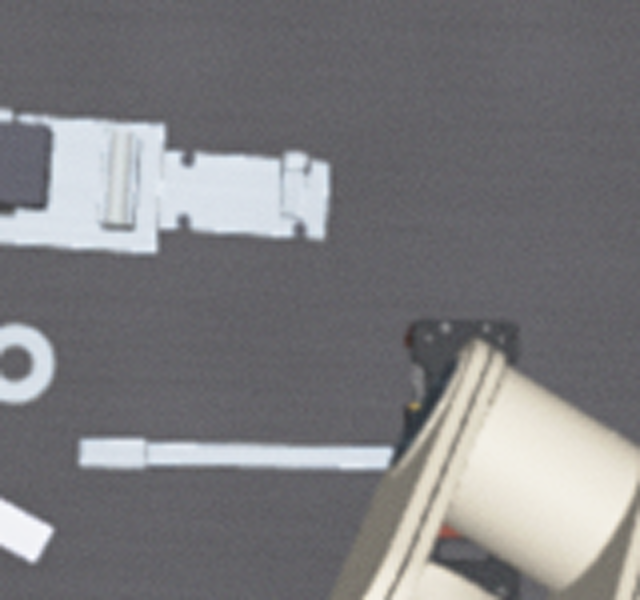

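```bash
cat >> h.py <<'E'
G=np.array([40.5,0,6.])   # TCP in bar frame
R0t=None
def show(name,R,O,ee,Rnow):
    "shift cm and turn deg from present bar rotation Rnow / tcp ee"
    tcp=O+R@G; rv=Ro.from_matrix(R@Rnow.T).as_rotvec(degrees=True)
    print(name,"tcp",tcp.round(1),"shift",((tcp-ee)/10).round(2),"turn",rv.round(1))
E
python3 - <<'E'
from h import *
t=load("top",1);d=load("scene",1)
tip=np.array([388,25.5,141.5]); print(proj(t,tip),"seen",289.6,263.5,"|",proj(d,tip),"seen",309.3,152.1)
A=[]
for D,(u,v) in((t,(289.6,263.5)),(d,(309.3,152.1))):
    a=np.r_[ray(D,u,v,0),0];b=np.r_[ray(D,u,v,100),100];A.append((a,(b-a)/np.linalg.norm(b-a)))
M=sum(np.eye(3)-np.outer(r,r) for p,r in A);y=sum((np.eye(3)-np.outer(r,r))@p for p,r in A);print("tri tip",np.linalg.solve(M,y))
Rn=R_bar(-0.3-2.3,0); ee=np.array([389.3,-218.8,144.])
for n,a in {"above":(255,15,10,60),"stage":(255,15,10,3),"in":(210,15,10,3),"touch":(210,15,10,0)}.items(): show(n,*bar_pose(*a),ee,Rn)
E
```

```text
(np.float64(289.3223072325349), np.float64(262.71273886248395)) seen 289.6 263.5 | (np.float64(309.3982446448874), np.float64(151.0443863919155)) seen 309.3 152.1
tri tip [385.82645249  25.37545772 136.59138574]
above tcp [ 528.5 -184.5  170.1] shift [13.92  3.43  2.61] turn [ -9.9   1.5 -17.6]
stage tcp [ 525.6 -194.   114. ] shift [13.63  2.48 -3.  ] turn [ -9.9   1.5 -17.6]
in tcp [ 538.8 -151.7  106.2] shift [14.95  6.71 -3.78] turn [ -9.9   1.5 -17.6]
touch tcp [ 538.6 -152.2  103.2] shift [14.93  6.66 -4.08] turn [ -9.9   1.5 -17.6]
```

The bar is held level with about 1° of tip sag. I'll move to the staging pose above the fulcrum, yawed 15°, tip down.

servo_tool:
  increments:
    - [3, 1, 2.6, -3, 0.5, -6, -1]
    - [7, 2, 2.6, -6, 1, -12, -1]
    - [11, 3, 2.6, -9, 1.4, -17.6, -1]
    - [13.9, 3.4, 2.6, -9, 1.4, -17.6, -1]
    - [13.9, 3.4, 2.6, -9, 1.4, -17.6, -1]
    - [13.8, 3, 0, -9, 1.4, -17.6, -1]
    - [13.6, 2.5, -2.6, -9, 1.4, -17.6, -1]
    - [13.6, 2.5, -2.6, -9, 1.4, -17.6, -1]
    - [13.6, 2.5, -2.6, -9, 1.4, -17.6, -1]

```text
t: 4.7
ee_pos: [524.0, -193.7, 116.6]
orientation: [2.455, 1.805, -0.202]
ft_force: [-0.9, -0.1, -2.8]
width: 17.6
grasp_force: 30.0
```

```bash
python3 - <<'E'
from h import *
d=take("scene",2); t=take("top",2)
o_=ctrl.get_obs();print(o_["ee_pos"],o_["ft_force"],o_["orientation"])
a=cv2.resize(d["image"][170:250,250:390,::-1],None,fx=4.2,fy=4.2,interpolation=cv2.INTER_CUBIC)
b=cv2.resize(t["image"][165:225,255:385,::-1],None,fx=588/130,fy=588/130,interpolation=cv2.INTER_CUBIC)
cv2.imwrite("pics/c4.png",np.vstack([a[:,:588],b[:,:588]])[:600])
E
```

```text
[ 526.33864859 -194.44434533  119.32884147] [ 0.65923657  0.16526733 -4.82379284] [ 2.45188557  1.80205141 -0.19575232]
```

View pics/c4.png

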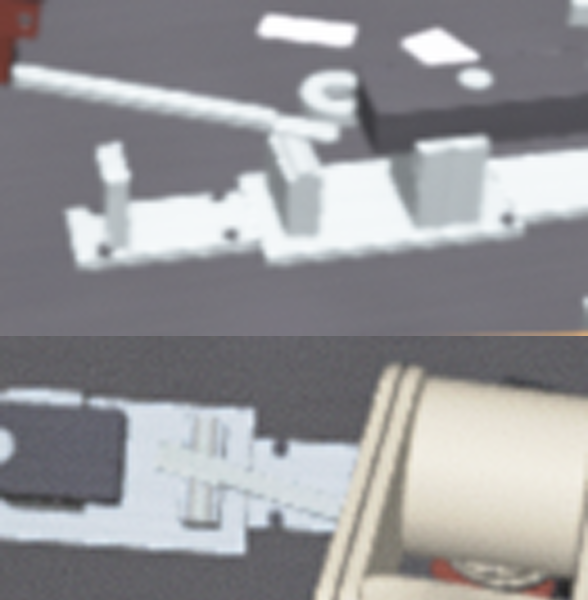

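The blade tip sits just past the ridge: scene px (330,201), top px (290,192), short of the rail end. I'll triangulate to get the actual tip pose.

```bash
cat >> h.py <<'E'
def tri(l):
    A=[]
    for D,u,v in l:
        a=np.r_[ray(D,u,v,0),0];b=np.r_[ray(D,u,v,100),100];A.append((a,(b-a)/np.linalg.norm(b-a)))
    M=sum(np.eye(3)-np.outer(r,r) for p,r in A);y=sum((np.eye(3)-np.outer(r,r))@p for p,r in A);return np.linalg.solve(M,y)
def tofix(p): return np.linalg.inv(F)[:3]@np.r_[p,1]
E
python3 - <<'E'
from h import *
t=load("top",2);d=load("scene",2)
w=tri([(d,250+337.5/4.2-.5,170+132/4.2-.5),(t,255+158.5/4.523-.5,165+(459-336)/4.523-.5)]);print(w,tofix(w))
# fulcrum check: ridge ends, top view z68 & scene
print("ridge mid scene", proj(d,(F@[0,-50,68,1])[:3]), proj(d,(F@[-35,-50,68,1])[:3]),proj(d,(F@[35,-50,68,1])[:3]))
o_=ctrl.get_obs();ee=o_["ee_pos"];print(ee,"tcp fix",tofix(ee),Ro.from_rotvec(o_["orientation"]).as_matrix().round(3).tolist())
R,O=bar_pose(255,15,10,3);print("expected tip",tofix(O+R@[285,0,2.5]))
dv=w-ee; print("yaw fix",np.degrees(np.arctan2(dv[0],dv[1]))+np.degrees(yawf),"pitch",np.degrees(np.arctan2(-dv[2],np.hypot(*dv[:2]))),np.linalg.norm(dv))
E
```

```text
[593.41942833  34.91716854  76.25008293] [  4.70923791 -19.75561002  76.25008293]
ridge mid scene (np.float64(319.252408215555), np.float64(203.45670328018457)) (np.float64(316.56083601810246), np.float64(197.16792368803075)) (np.float64(322.07344929265787), np.float64(210.04798311696652))
[ 526.33864859 -194.44434533  119.32884147] tcp fix [ -53.14315318 -251.61685279  119.32884147] [[0.295, 0.954, -0.048], [0.943, -0.299, -0.15], [-0.158, -0.002, -0.988]]
expected tip [  8.25334672 -19.19809072  68.08545934]
yaw fix 14.009978033444606 pitch 10.218884027487915 242.82156924959529
```

servo_tool:
  increments:
    - [0, 0, -0.4, 0, 0, 0, -1]
    - [0, 0, -0.8, 0, 0, 0, -1]
    - [0, 0, -0.8, 0, 0, 0, -1]
    - [0.2, 0.6, -0.9, 0, 0, 0, -1]
    - [0.4, 1.2, -1.0, 0, 0, 0, -1]
    - [0.5, 1.8, -1.15, 0, 0, 0, -1]
    - [0.7, 2.4, -1.25, 0, 0, 0, -1]
    - [0.8, 3.0, -1.35, 0, 0, 0, -1]
    - [1.0, 3.6, -1.45, 0, 0, 0, -1]
    - [1.1, 4.2, -1.55, 0, 0, 0, -1]
    - [1.1, 4.4, -1.6, 0, 0, 0, -1]
    - [1.1, 4.4, -1.6, 0, 0, 0, -1]

```text
t: 5.8
ee_pos: [537.3, -149.7, 103.1]
orientation: [2.451, 1.803, -0.196]
ft_force: [-0.2, 0.4, -4.4]
width: 17.7
grasp_force: 30.0
```

```bash
python3 - <<'E'
from h import *
d=take("scene",3)
o_=ctrl.get_obs();print(o_["ee_pos"],tofix(o_["ee_pos"]),o_["ft_force"],o_["moment"])
crop(d,250,150,450,260,4,"pics/c5.png")
E
```

```text
[ 537.26490582 -150.07293061  103.18332199] [ -44.00054378 -206.84388958  103.18332199] [ 0.14151292 -0.61350644 -4.46367437] [ 0.00985747  0.07684153 -0.02974478]
```

View pics/c5.png

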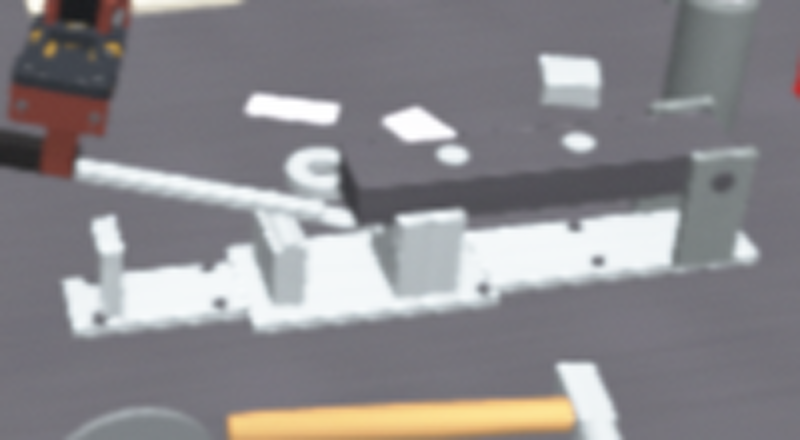

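The blade goes under the rail's end at crop (352,220), and the only force shown is the bar's weight. Next I'll compute the levering path about the fulcrum.

```bash
python3 - <<'E'
from h import *
s=205.5; ee=ctrl.get_obs()["ee_pos"]
Rn=R_bar(14,10)
for y,p in [(14,10),(14,6),(14,3),(14,0),(14,-3),(14,-6),(14,-9),(14,-11),(14,-12.3),(7,-12.3),(0,-12.3),(0,-9)]:
    show((y,p),*bar_pose(s,y,p),ee,Rn)
E
```

```text
(14, 10) tcp [ 542.6 -148.7  102.4] shift [ 0.53  0.13 -0.07] turn [0. 0. 0.]
(14, 6) tcp [ 541.9 -151.2   91.2] shift [ 0.46 -0.11 -1.2 ] turn [ 3.8 -1.1  0. ]
(14, 3) tcp [ 541.5 -152.6   82.6] shift [ 0.42 -0.25 -2.06] turn [ 6.7 -2.   0. ]
(14, 0) tcp [ 541.2 -153.5   74. ] shift [ 0.39 -0.34 -2.92] turn [ 9.6 -2.8  0. ]
(14, -3) tcp [ 541.1 -154.    65.3] shift [ 0.38 -0.39 -3.78] turn [12.5 -3.6  0. ]
(14, -6) tcp [ 541.1 -154.    56.7] shift [ 0.38 -0.4  -4.65] turn [15.4 -4.5  0. ]
(14, -9) tcp [ 541.2 -153.6   48. ] shift [ 0.39 -0.36 -5.52] turn [18.2 -5.3  0. ]
(14, -11) tcp [ 541.3 -153.1   42.3] shift [ 0.41 -0.31 -6.09] turn [20.2 -5.9  0. ]
(14, -12.3) tcp [ 541.4 -152.7   38.5] shift [ 0.42 -0.26 -6.47] turn [21.4 -6.3  0. ]
(7, -12.3) tcp [ 561.  -157.2   38.5] shift [ 2.37 -0.71 -6.47] turn [21.8 -4.9  6.9]
(0, -12.3) tcp [ 580.9 -159.2   38.5] shift [ 4.37 -0.91 -6.47] turn [22.1 -3.6 13.8]
(0, -9) tcp [ 580.9 -160.1   48. ] shift [ 4.36 -1.01 -5.52] turn [18.8 -3.1 13.9]
```

servo_tool:
  increments:
    - [0, -0.1, -0.6, 1.9, -0.5, 0, -1]
    - [-0.1, -0.2, -1.1, 3.8, -1.1, 0, -1]
    - [-0.1, -0.3, -1.6, 5.3, -1.5, 0, -1]
    - [-0.1, -0.4, -2.0, 6.7, -2.0, 0, -1]
    - [-0.1, -0.45, -2.4, 8.2, -2.4, 0, -1]
    - [-0.1, -0.5, -2.85, 9.6, -2.8, 0, -1]
    - [-0.1, -0.5, -3.3, 11, -3.2, 0, -1]
    - [-0.1, -0.5, -3.7, 12.5, -3.6, 0, -1]
    - [-0.1, -0.5, -4.1, 14, -4, 0, -1]
    - [-0.1, -0.5, -4.6, 15.4, -4.5, 0, -1]
    - [-0.1, -0.5, -4.6, 15.4, -4.5, 0, -1]
    - [-0.1, -0.5, -4.6, 15.4, -4.5, 0, -1]

```text
t: 6.85
ee_pos: [536.8, -155.2, 58.7]
orientation: [-2.466, -1.813, -0.147]
ft_force: [-2.4, 7.5, 12.0]
width: 17.6
grasp_force: 30.0
```

```bash
python3 - <<'E'
from h import *
d=take("scene",4); take("top",4)
o_=ctrl.get_obs();print(o_["ee_pos"],tofix(o_["ee_pos"]),o_["ft_force"],o_["moment"])
print(R_bar(0,0)[:,0]@Ro.from_rotvec(o_["orientation"]).as_matrix())
crop(d,250,150,450,260,4,"pics/c6.png")
E
```

```text
[ 536.82235734 -155.19912781   58.85982418] [ -44.23768483 -211.98368636   58.85982418] [-2.51281436  5.74170534 11.29631499] [0.94940781 0.55779483 0.20821177]
[ 0.95847372 -0.25890714  0.11956258]
```

View pics/c6.png

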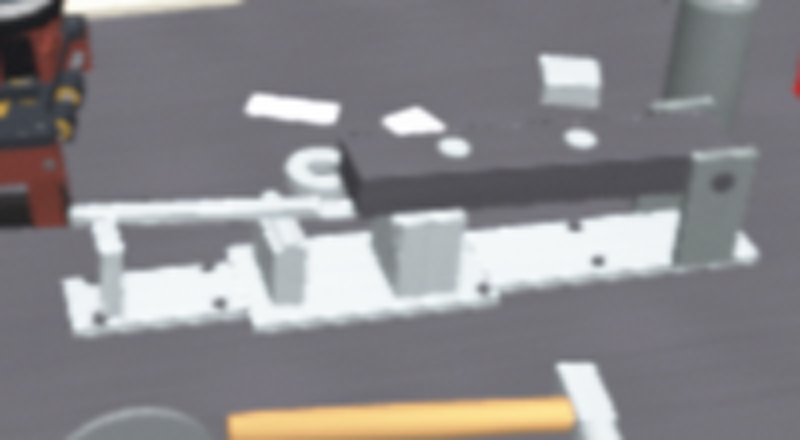

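servo_tool:
  increments:
    - [0, 0, -0.3, 1, -0.3, 0, -1]
    - [0, 0, -0.6, 2, -0.6, 0, -1]
    - [0, 0, -0.9, 3, -0.9, 0, -1]
    - [0, 0.1, -1.2, 4, -1.2, 0, -1]
    - [0, 0.1, -1.5, 5, -1.5, 0, -1]
    - [0, 0.1, -1.75, 5.8, -1.7, 0, -1]
    - [0, 0.1, -2.0, 6.5, -1.9, 0, -1]
    - [0, 0.1, -2.0, 6.5, -1.9, 0, -1]
    - [0, 0.1, -2.0, 6.5, -1.9, 0, -1]

```text
t: 7.7
ee_pos: [537.7, -153.3, 39.3]
orientation: [-2.399, -1.765, -0.286]
ft_force: [1.2, 11.1, 13.5]
width: 18.0
grasp_force: 30.0
```

```bash
python3 - <<'E'
from h import *
d=take("scene",5); take("top",5)
o_=ctrl.get_obs();print(o_["ee_pos"],tofix(o_["ee_pos"]),o_["ft_force"],o_["moment"])
crop(d,250,150,390,260,5,"pics/c7.png")
E
```

```text
[ 537.71825051 -153.33662695   39.41235442] [ -43.41701067 -210.08683952   39.41235442] [ 0.98327475 10.37695211 13.09517929] [ 1.93963263 -0.15411717  0.32885831]
```

View pics/c7.png

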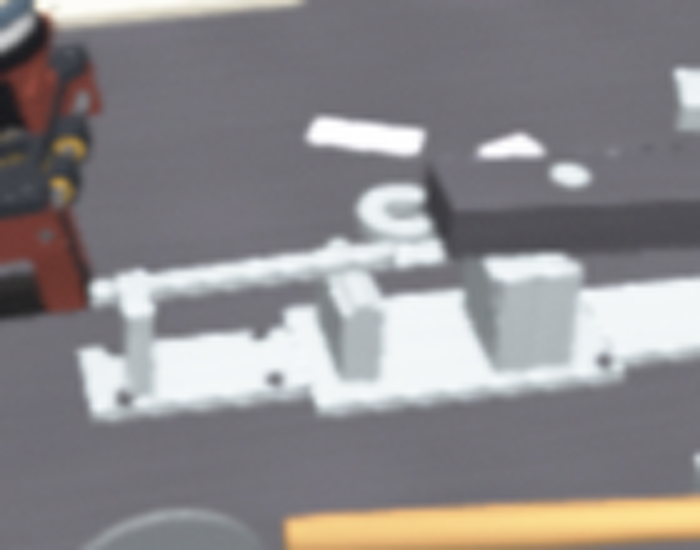

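```bash
python3 - <<'E'
from h import *
d=load("scene",5); ee=np.array([537.7,-153.3,39.4])
for p in(-9,-10.5,-12.3,-14):
    R,O=bar_pose(205.5,14,p); O=O-np.array([5,0,0])
    print(p,[tuple(np.round((np.array(proj(d,O+R@[x,0,5]))-[250,150])*5)) for x in(60,80,130,170,230)], "tcp z",(O+R@G)[2].round(1), "shaft top@-180",[(O+R@[x,0,10]).round(1)[2] for x in(68,75)])
c=d["image"][:, :, :].astype(int).min(2)
for u in (275,280,285,290,300,310): print(u,[(v,c[v,u]) for v in range(196,216)])
E
```

```text
-9 [(np.float64(101.0), np.float64(280.0)), (np.float64(134.0), np.float64(277.0)), (np.float64(216.0), np.float64(269.0)), (np.float64(282.0), np.float64(262.0)), (np.float64(382.0), np.float64(252.0))] tcp z 48.0 shaft top@-180 [np.float64(56.3), np.float64(57.4)]
-10.5 [(np.float64(102.0), np.float64(285.0)), (np.float64(134.0), np.float64(281.0)), (np.float64(216.0), np.float64(271.0)), (np.float64(281.0), np.float64(263.0)), (np.float64(381.0), np.float64(251.0))] tcp z 43.7 shaft top@-180 [np.float64(52.6), np.float64(53.9)]
-12.3 [(np.float64(103.0), np.float64(292.0)), (np.float64(135.0), np.float64(287.0)), (np.float64(216.0), np.float64(275.0)), (np.float64(281.0), np.float64(265.0)), (np.float64(380.0), np.float64(250.0))] tcp z 38.5 shaft top@-180 [np.float64(48.3), np.float64(49.8)]
-14 [(np.float64(104.0), np.float64(298.0)), (np.float64(136.0), np.float64(292.0)), (np.float64(216.0), np.float64(278.0)), (np.float64(281.0), np.float64(266.0)), (np.float64(379.0), np.float64(249.0))] tcp z 33.7 shaft top@-180 [np.float64(44.2), np.float64(45.9)]
275 [(196, np.int64(114))
[... 1944 characters left out ...]
.int64(239)), (205, np.int64(210)), (206, np.int64(173)), (207, np.int64(137)), (208, np.int64(116)), (209, np.int64(114)), (210, np.int64(116)), (211, np.int64(116)), (212, np.int64(117)), (213, np.int64(115)), (214, np.int64(115)), (215, np.int64(129))]
310 [(196, np.int64(112)), (197, np.int64(113)), (198, np.int64(113)), (199, np.int64(120)), (200, np.int64(164)), (201, np.int64(226)), (202, np.int64(235)), (203, np.int64(220)), (204, np.int64(193)), (205, np.int64(175)), (206, np.int64(137)), (207, np.int64(116)), (208, np.int64(116)), (209, np.int64(118)), (210, np.int64(137)), (211, np.int64(192)), (212, np.int64(232)), (213, np.int64(241)), (214, np.int64(241)), (215, np.int64(241))]
```

Measured shaft pitch is about -12.5°, so its top is about 49–50 at the keeper, below the tooth at 53. I'll press 1.5 mm more and swing in.

servo_tool:
  increments:
    - [0, 0, -0.15, 0, 0, 0, -1]
    - [0, 0, -0.15, 0, 0, 0, -1]
    - [0.4, -0.1, -0.15, 0, 0, 1.2, -1]
    - [0.8, -0.2, -0.15, 0, 0, 2.5, -1]
    - [1.2, -0.3, -0.15, 0, 0, 3.8, -1]
    - [1.6, -0.35, -0.15, 0, 0, 5, -1]
    - [2.0, -0.4, -0.15, 0, 0, 6.3, -1]
    - [2.4, -0.45, -0.15, 0, 0, 7.6, -1]
    - [2.8, -0.5, -0.15, 0, 0, 9, -1]
    - [3.2, -0.55, -0.15, 0, 0, 10.2, -1]
    - [3.6, -0.6, -0.15, 0, 0, 11.5, -1]
    - [4.0, -0.6, -0.15, 0, 0, 12.5, -1]
    - [4.3, -0.65, -0.15, 0, 0, 13.3, -1]
    - [4.3, -0.65, -0.15, 0, 0, 13.3, -1]
    - [4.3, -0.65, -0.15, 0, 0, 13.3, -1]

```text
t: 9.05
ee_pos: [581.0, -162.1, 38.0]
orientation: [-2.169, -2.02, -0.256]
ft_force: [-1.9, -1.7, 12.2]
width: 17.8
grasp_force: 30.1
```

```bash
python3 - <<'E'
from h import *
d=take("scene",6); t=take("top",6)
o_=ctrl.get_obs();print(o_["ee_pos"],tofix(o_["ee_pos"]),o_["ft_force"],o_["moment"])
a=cv2.resize(d["image"][175:245,250:390,::-1],None,fx=4.2,fy=4.2,interpolation=cv2.INTER_CUBIC)
b=cv2.resize(t["image"][165:225,255:385,::-1],None,fx=588/130,fy=588/130,interpolation=cv2.INTER_CUBIC)
cv2.imwrite("pics/c8.png",np.vstack([a[:,:588],b[:,:588]])[:600])
E
```

```text
[ 580.98573162 -162.06068489   38.09325154] [ 1.64812203e-01 -2.17073171e+02  3.80932515e+01] [-2.09918079 -0.78190352 11.33517464] [ 0.33063084  0.48780776 -0.36463144]
```

View pics/c8.png

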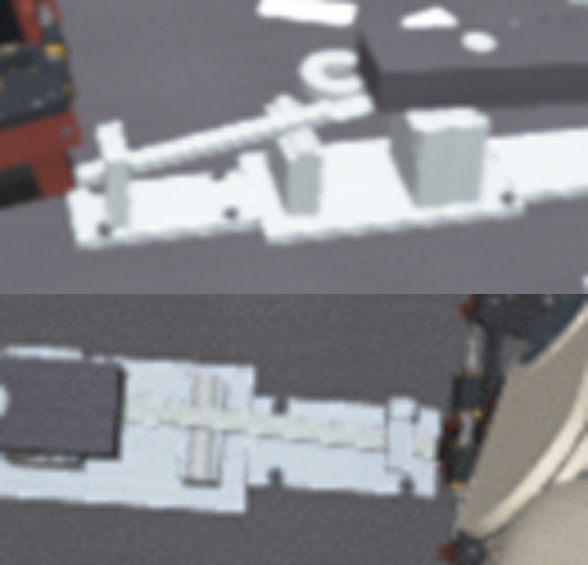

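The shaft passes under the lip, seen in the top view at crop (400,435). That uses up the picture allowance, so from here I work from numbers. Letting up into the notch.

servo_tool:
  increments:
    - [0, 0, 0.15, -0.5, 0, 0, -1]
    - [0, 0, 0.3, -1, 0.1, 0, -1]
    - [0, 0, 0.45, -1.5, 0.1, 0, -1]
    - [0, 0, 0.6, -2, 0.1, 0, -1]
    - [0, 0, 0.7, -2.4, 0.1, 0, -1]
    - [0, 0, 0.8, -2.8, 0.1, 0, -1]
    - [0, 0, 0.8, -2.8, 0.1, 0, -1]
    - [0, 0, 0.8, -2.8, 0.1, 0, -1]

```text
t: 9.82
ee_pos: [581.4, -163.5, 45.9]
orientation: [-2.199, -2.049, -0.206]
ft_force: [-1.6, -7.1, 7.2]
width: 17.8
grasp_force: 30.0
```

servo_tool:
  increments:
    - [0, 0, 0.05, -0.2, 0, 0, -1]
    - [0, 0, 0.1, -0.3, 0, 0, -1]
    - [0, 0, 0.15, -0.5, 0, 0, -1]
    - [0, 0, 0.2, -0.7, 0, 0, -1]
    - [0, 0, 0.2, -0.7, 0, 0, -1]
    - [0, 0, 0.2, -0.7, 0, 0, -1]

```text
t: 10.32
ee_pos: [581.3, -163.5, 46.4]
orientation: [-2.206, -2.055, -0.193]
ft_force: [3.0, -7.7, -5.5]
width: 17.8
grasp_force: 30.0
```

servo_tool:
  increments:
    - [0, -0.05, -0.05, 0, 0, 0, -1]
    - [0, -0.1, -0.05, 0, 0, 0, -1]
    - [0, -0.1, -0.05, 0, 0, 0, -1]
    - [0, -0.1, -0.05, 0, 0, 0, -0.5]
    - [0, -0.1, -0.05, 0, 0, 0, -0.3]
    - [0, -0.1, -0.05, 0, 0, 0, -0.1]
    - [0, -0.1, -0.05, 0, 0, 0, 0.1]
    - [0, -0.1, -0.05, 0, 0, 0, 0.2]
    - [0, -0.1, -0.05, 0, 0, 0, 0.2]
    - [0, -0.1, -0.05, 0, 0, 0, 0.2]

```text
t: 11.15
ee_pos: [579.2, -161.8, 45.3]
orientation: [-2.201, -2.052, -0.191]
ft_force: [0.6, 0.5, -0.1]
width: 52.6
grasp_force: 0.0
```

```bash
python3 - <<'E'
from h import *
d=take("scene",7); t=take("top",7)
o_=ctrl.get_obs();print(o_["ee_pos"],tofix(o_["ee_pos"]),o_["ft_force"],o_["width"])
R=Ro.from_rotvec(o_["orientation"]).as_matrix();print("tool z",R[:,2],"tool y",R[:,1])
def blobs(n,D,x0,y0,x1,y1,f):
    pass
# rail angle: rail end top corner dark; compare frames: white bolt heads on rail in scene (u~365,v~190)
for k in (0,3,5,6,7):
    im=load("scene",k)["image"].astype(int).min(2); sub=im[175:200,350:405]
    n,l,s,c=cv2.connectedComponentsWithStats((sub>150).astype(np.uint8)); print(k,[(c[i]+[350,175]).round(1).tolist()+[int(s[i,4])] for i in range(1,n) if s[i,4]>6])
# predicted bolt height effect: rail point y=30..
b=np.r_[ray(load("top",0),244+9.5,189,106),106]; f=tofix(b);print(f)
for th in (0,.045,.055,.065,.08):
    p=f.copy();p[2]+=th*(280-f[1]);print(th,proj(d,(F@np.r_[p,1])[:3]))
E
```

```text
[ 579.2737977  -161.83684111   45.24432721] [  -1.55470553 -216.91798521   45.24432721] [ 0.46219469  0.92730258 -0.45415542] 52.80371781224122
tool z [ 0.00670366  0.17782719 -0.9840389 ] tool y [ 0.99758287 -0.06925105 -0.00571853]
0 [[355.4, 181.2, 100], [393.4, 175.3, 19], [394.3, 185.1, 36], [362.5, 188.1, 36]]
3 [[355.4, 181.2, 100], [393.4, 175.3, 19], [394.3, 185.1, 36], [362.5, 188.1, 36]]
5 [[353.6, 178.9, 43], [393.4, 175.2, 18], [363.5, 184.6, 35], [395.0, 183.1, 35]]
6 [[353.6, 178.9, 43], [393.4, 175.2, 18], [363.5, 184.6, 35], [395.0, 183.1, 35]]
7 [[353.8, 179.3, 50], [393.4, 175.2, 18], [394.6, 183.7, 35], [363.4, 185.1, 35]]
[  1.98819461  81.44161486 106.        ]
0 (np.float64(362.69818744109904), np.float64(188.58400664771992))
0.045 (np.float64(362.96884948436366), np.float64(186.02087360342114))
0.055 (np.float64(363.02929758760143), np.float64(185.44843821866974))
0.065 (np.float64(363.0898557868851), np.float64(184.87496023921202))
0.08 (np.float64(363.1809001747578), np.float64(184.01278216562721))
```

The rail is held at ≈0.053 rad with the hand free. I'll back out upwards and compute the move to the shim.

servo_tool:
  increments:
    - [0, -0.2, 1, 0, 0, 0, 0.2]
    - [0, -0.5, 3, 0, 0, 0, 0.2]
    - [-0.1, -1, 6, 0, 0, 0, 0.2]
    - [-0.1, -1.6, 9, 0, 0, 0, 0.2]
    - [-0.1, -1.8, 10, 0, 0, 0, 0.2]

```text
t: 11.67
ee_pos: [580.5, -181.5, 150.1]
orientation: [-2.205, -2.056, -0.196]
ft_force: [0.3, -0.9, 0.3]
width: 52.9
grasp_force: 0.0
```

```bash
cat >> h.py <<'E'
def tool(a):
    a=np.radians(a); y=np.array([np.cos(a),np.sin(a),0]); z=np.array([0,0,-1.]); return np.stack([np.cross(y,z),y,z],1)
def togo(pos,R):
    o_=ctrl.get_obs(); print("ee",o_["ee_pos"].round(1),"shift",((np.array(pos)-o_["ee_pos"])/10).round(2),"turn",Ro.from_matrix(R@Ro.from_rotvec(o_["orientation"]).as_matrix().T).as_rotvec(degrees=True).round(1),"F",o_["ft_force"].round(1))
E
python3 - <<'E'
from h import *
d=take("top",8); im=d["image"].astype(int); m=(im.min(2)>170).astype(np.uint8); sub=m[225:275,215:257]
c=max(cv2.findContours(sub,0,1,offset=(215,225))[0],key=cv2.contourArea); r=cv2.minAreaRect(c)
M=cv2.moments(c); u,v=M["m10"]/M["m00"],M["m01"]/M["m00"]; cw=ray(d,u,v,6); w=np.array([ray(d,*p,6) for p in cv2.boxPoints(r)]);e=[w[1]-w[0],w[2]-w[1]];L=max(e,key=np.linalg.norm); L=L*np.sign(L[0])
a=np.degrees(np.arctan2(L[1],L[0])); print("shim",cw,a,[np.linalg.norm(x) for x in e])
g=cw-38*L/np.linalg.norm(L); print(g); togo([*g,100],tool(a-90))
E
```

```text
shim [417.6687457  199.93072473] 18.625675760336055 [np.float64(40.593374695255186), np.float64(110.43024182992914)]
[381.65898124 187.79413283]
ee [ 580.9 -181.7  150.4] shift [-19.92  36.95  -5.04] turn [ -8.4   6.6 -67.2] F [ 0.3 -1.2  0.8]
```

servo_tool:
  increments:
    - [-4, 5, 0, -1, 0.8, -8, 0.45]
    - [-7, 10, 0, -2, 1.5, -15, 0.45]
    - [-10, 15, 0, -3, 2.3, -22, 0.45]
    - [-12, 19, 0, -4, 3, -29, 0.45]
    - [-14, 23, 0, -5, 3.8, -36, 0.45]
    - [-16, 27, 0, -6, 4.6, -43, 0.45]
    - [-18, 31, 0, -7, 5.5, -50, 0.45]
    - [-19, 34, -1, -7.8, 6, -57, 0.45]
    - [-19.9, 36.9, -3, -8.4, 6.6, -64, 0.45]
    - [-19.9, 36.9, -5, -8.4, 6.6, -67.2, 0.45]
    - [-19.9, 36.9, -5, -8.4, 6.6, -67.2, 0.45]
    - [-19.9, 36.9, -5, -8.4, 6.6, -67.2, 0.45]

```text
t: 12.72
ee_pos: [379.6, 188.9, 95.4]
orientation: [-3.095, -0.497, -0.005]
ft_force: [0.8, 1.0, 0.4]
width: 63.7
grasp_force: 0.0
```

```bash
python3 - <<'E'
from h import *
togo([381.7,187.8,3.5],tool(-71.4))
E
```

```text
ee [379.6 188.9  95.4] shift [ 0.21 -0.11 -9.19] turn [-0.4  0.1  0.3] F [0.8 1.  0.4]
```

servo_tool:
  increments:
    - [0.2, -0.1, -3, -0.4, 0.1, 0.3, 0.45]
    - [0.2, -0.1, -6, -0.4, 0.1, 0.3, 0.45]
    - [0.2, -0.1, -7.5, -0.4, 0.1, 0.3, 0.45]
    - [0.2, -0.1, -8.3, -0.4, 0.1, 0.3, 0.45]
    - [0.2, -0.1, -8.8, -0.4, 0.1, 0.3, 0.45]
    - [0.2, -0.1, -9.1, -0.4, 0.1, 0.3, 0.45]
    - [0.2, -0.1, -9.1, -0.4, 0.1, 0.3, 0.45]
    - [0.2, -0.1, -9.1, -0.4, 0.1, 0.3, 0.45]

```text
t: 13.38
ee_pos: [382.4, 186.9, 5.4]
orientation: [-3.098, -0.514, 0.0]
ft_force: [0.1, -0.3, -0.1]
width: 63.6
grasp_force: 0.0
```

servo_tool:
  increments:
    - [0, 0, -0.25, 0, 0, 0, 0.45]
    - [0, 0, -0.25, 0, 0, 0, 0.45]
    - [0, 0, -0.25, 0, 0, 0, -1]
    - [0, 0, -0.25, 0, 0, 0, -1]
    - [0, 0, -0.25, 0, 0, 0, -1]
    - [0, 0, -0.25, 0, 0, 0, -1]
    - [0, 0, -0.25, 0, 0, 0, -1]
    - [0, 0, -0.25, 0, 0, 0, -1]

```text
t: 14.05
ee_pos: [382.0, 186.9, 2.5]
orientation: [-3.098, -0.515, 0.002]
ft_force: [0.6, 0.3, 3.6]
width: 39.4
grasp_force: 30.0
```

servo_tool:
  increments:
    - [0, 0, 1, 0, 0, 0, -1]
    - [0, 0, 3, 0, 0, 0, -1]
    - [0, 0, 6, 0, 0, 0, -1]
    - [0, 0, 9, 0, 0, 0, -1]
    - [0, 0, 12, 0, 0, 0, -1]
    - [0, 0, 12, 0, 0, 0, -1]
    - [0, 0, 12, 0, 0, 0, -1]

```text
t: 14.63
ee_pos: [382.9, 187.3, 124.1]
orientation: [-3.097, -0.515, -0.005]
ft_force: [-0.7, 0.5, -1.2]
width: 39.3
grasp_force: 30.0
```

```bash
python3 - <<'E'
from h import *
d=take("top",9);s=take("scene",9); o_=ctrl.get_obs()
im=d["image"].astype(int); m=(im.min(2)>170).astype(np.uint8); sub=m[215:275,205:262]
for c in cv2.findContours(sub,0,1,offset=(205,215))[0]:
    if cv2.contourArea(c)>60:
        r=cv2.minAreaRect(c); w=np.array([ray(d,*p,o_["ee_pos"][2]+3) for p in cv2.boxPoints(r)]);print(w.round(1).tolist())
togo((F@[-138,55,120,1])[:3],tool(-2.29-90))
im=s["image"].astype(int); m=(im.min(2)>190).astype(np.uint8); sub=m[130:200,310:400]
for c in cv2.findContours(sub,0,1,offset=(310,130))[0]:
    if cv2.contourArea(c)>20: print("scene",cv2.boundingRect(c),cv2.approxPolyDP(c,2,True)[:,0].tolist())
lead=np.r_[o_["ee_pos"][:2]+93*np.array([np.cos(.325),np.sin(.325)]),o_["ee_pos"][2]+3.5]
nrm=np.array([-np.sin(.325),np.cos(.325),0])*20
print("pred lead corners scene",[np.round(proj(s,lead+k*nrm),1) for k in(1,-1)],"top",[np.round(proj(d,lead+k*nrm),1) for k in(1,-1)])
E
```

```text
[[352.0, 258.6], [442.8, 263.0], [443.6, 224.1], [352.7, 219.9]]
[[469.4, 238.0], [478.0, 193.7], [359.7, 168.4], [351.4, 212.2]]
ee [381.3 186.6 122. ] shift [ 7.25 -7.13 -0.2 ] turn [ -0.   -0.1 -21.2] F [-0.3  0.5 -1.4]
scene (322, 187, 15, 13) [[322, 190], [324, 195], [332, 198], [326, 199], [336, 199], [333, 193], [329, 194], [326, 191], [332, 190], [332, 187]]
scene (312, 174, 23, 7) [[312, 175], [312, 178], [333, 180], [334, 177]]
scene (385, 164, 15, 8) [[385, 164], [387, 171], [399, 170], [398, 165]]
scene (352, 147, 26, 17) [[352, 149], [354, 154], [368, 163], [377, 160], [357, 147]]
pred lead corners scene [array([377.2, 159.2]), array([367.8, 162.2])] top [array([215.3, 233.9]), array([229.1, 229.6])]
```

servo_tool:
  increments:
    - [2, -2, 0, 0, 0, -6, -1]
    - [4, -4, 0, 0, 0, -12, -1]
    - [6, -6, 0, 0, 0, -18, -1]
    - [7.2, -7.1, 0, 0, 0, -21.2, -1]
    - [7.2, -7.1, -1.5, 0, 0, -21.2, -1]
    - [7.2, -7.1, -3, 0, 0, -21.2, -1]
    - [7.2, -7.1, -4.2, 0, 0, -21.2, -1]
    - [7.2, -7.1, -4.6, 0, 0, -21.2, -1]
    - [7.2, -7.1, -4.6, 0, 0, -21.2, -1]
    - [7.2, -7.1, -4.6, 0, 0, -21.2, -1]
    - [7.2, -7.1, -4.6, 0, 0, -21.2, -1]

```text
t: 15.65
ee_pos: [453.9, 116.0, 76.4]
orientation: [-3.14, 0.063, 0.002]
ft_force: [0.5, -0.2, 0.4]
width: 39.3
grasp_force: 30.0
```

```bash
python3 - <<'E'
from h import *
d=take("scene",10); t=take("top",10)
for k in range(2): togo((F@[-138,55,75,1])[:3],tool(-2.29-90))
o_=ctrl.get_obs(); ee=o_["ee_pos"]; f=tofix(ee); print(f)
for D,n in((d,"scene"),(t,"top")):
    print(n,"pred lead corners",[np.round(proj(D,(F@[f[0]+93,f[1]+k,f[2]+3.5,1])[:3]),1) for k in(20,-20)])
im=t["image"].astype(int); m=(im.min(2)>195).astype(np.uint8); sub=m[190:250,225:275]
for c in cv2.findContours(sub,0,1,offset=(225,190))[0]:
    if cv2.contourArea(c)>40: print("top",cv2.approxPolyDP(c,1.5,True)[:,0].tolist())
im=d["image"].astype(int); m=(im.min(2)>195).astype(np.uint8); sub=m[165:200,320:380]
for c in cv2.findContours(sub,0,1,offset=(320,165))[0]:
    if cv2.contourArea(c)>20: print("scene",cv2.approxPolyDP(c,1.5,True)[:,0].tolist())
E
```

```text
ee [454.2 116.   76.8] shift [-0.04 -0.07 -0.18] turn [-0.1 -0.   0. ] F [-0.   0.6 -1. ]
ee [454.2 116.   76.8] shift [-0.04 -0.07 -0.18] turn [-0.1 -0.   0. ] F [-0.   0.6 -1. ]
[-137.5991221    55.72465949   76.82932796]
scene pred lead corners [array([355.4, 188. ]), array([343. , 189.3])]
top pred lead corners [array([255.5, 206.1]), array([269.1, 207. ])]
top [[255, 217], [225, 223], [225, 249], [256, 244], [259, 238]]
top [[225, 199], [227, 202], [251, 203], [256, 212], [265, 209], [268, 214], [270, 209], [274, 210], [274, 203], [270, 205], [258, 204], [254, 201]]
scene [[322, 190], [323, 194], [333, 198], [326, 199], [336, 199], [332, 197], [334, 194], [326, 192], [333, 189], [332, 187]]
scene [[320, 174], [320, 179], [333, 179], [332, 176]]
scene [[336, 172], [338, 181], [350, 181], [345, 172]]
```

servo_tool:
  increments:
    - [0, -0.05, -0.1, 0, 0, 0, -1]
    - [0, -0.05, -0.22, 0, 0, 0, -1]
    - [0, -0.05, -0.22, 0, 0, 0, -1]
    - [0.6, -0.07, -0.22, 0, 0, 0, -1]
    - [1.2, -0.1, -0.22, 0, 0, 0, -1]
    - [1.8, -0.12, -0.22, 0, 0, 0, -1]
    - [2.4, -0.15, -0.22, 0, 0, 0, -1]
    - [3.0, -0.17, -0.22, 0, 0, 0, -1]
    - [3.0, -0.17, -0.22, 0, 0, 0, -1]

```text
t: 16.5
ee_pos: [485.8, 114.2, 74.3]
orientation: [-3.14, 0.064, -0.001]
ft_force: [-0.1, -0.8, -0.9]
width: 39.3
grasp_force: 30.0
```

servo_tool:
  increments:
    - [0.5, -0.02, 0, 0, 0, 0, -1]
    - [1.0, -0.04, 0, 0, 0, 0, -1]
    - [1.5, -0.06, 0, 0, 0, 0, -1]
    - [2.0, -0.08, 0, 0, 0, 0, -1]
    - [2.5, -0.1, 0, 0, 0, 0, -1]
    - [3.0, -0.12, 0, 0, 0, 0, -1]
    - [3.5, -0.14, -0.05, 0, 0, 0, -1]
    - [3.5, -0.14, -0.1, 0, 0, 0, -1]
    - [3.5, -0.14, -0.1, 0, 0, 0, -1]

```text
t: 17.25
ee_pos: [519.0, 112.7, 73.0]
orientation: [-3.14, 0.064, 0.002]
ft_force: [-0.4, 0.5, 0.3]
width: 39.7
grasp_force: 30.0
```

servo_tool:
  increments:
    - [0.2, -0.01, -0.05, 0, 0, 0, -1]
    - [0.4, -0.02, -0.05, 0, 0, 0, -1]
    - [0.6, -0.03, -0.05, 0, 0, 0, -1]
    - [0.8, -0.04, -0.05, 0, 0, 0, -1]
    - [0.9, -0.04, -0.05, 0, 0, 0, -1]
    - [0.9, -0.04, -0.05, 0, 0, 0, -1]

```text
t: 17.75
ee_pos: [528.3, 112.4, 72.7]
orientation: [-3.14, 0.064, 0.001]
ft_force: [-0.9, 0.0, -0.1]
width: 39.5
grasp_force: 30.0
```

servo_tool:
  increments:
    - [0.04, 0, 0, 0, 0, 0, -1]
    - [0.08, 0, 0, 0, 0, 0, -1]
    - [0.12, 0, 0, 0, 0, 0, -1]
    - [0.16, 0, 0, 0, 0, 0, -1]
    - [0.16, 0, 0, 0, 0, 0, -1]

```text
t: 18.17
ee_pos: [529.6, 112.3, 72.7]
orientation: [-3.14, 0.064, 0.002]
ft_force: [0.5, 0.1, -0.5]
width: 39.4
grasp_force: 30.0
```

servo_tool:
  increments:
    - [0.03, 0, 0, 0, 0, 0, -1]
    - [0.06, 0, 0, 0, 0, 0, -1]
    - [0.09, 0, 0, 0, 0, 0, -1]
    - [0.12, 0, 0, 0, 0, 0, -1]
    - [0.12, 0, 0, 0, 0, 0, -1]

```text
t: 18.58
ee_pos: [530.8, 112.4, 72.7]
orientation: [-3.14, 0.064, 0.001]
ft_force: [0.1, -0.6, -1.0]
width: 39.6
grasp_force: 30.0
```

servo_tool:
  increments:
    - [0.03, 0, 0, 0, 0, 0, -1]
    - [0.06, 0, 0, 0, 0, 0, -1]
    - [0.09, 0, 0, 0, 0, 0, -1]
    - [0.12, 0, 0, 0, 0, 0, -1]
    - [0.12, 0, 0, 0, 0, 0, -1]

```text
t: 19.0
ee_pos: [532.0, 112.3, 72.7]
orientation: [-3.14, 0.064, 0.001]
ft_force: [0.1, 0.1, -0.3]
width: 39.5
grasp_force: 30.0
```

servo_tool:
  increments:
    - [0.03, 0, 0, 0, 0, 0, -1]
    - [0.06, 0, 0, 0, 0, 0, -1]
    - [0.09, 0, 0, 0, 0, 0, -1]
    - [0.12, 0, 0, 0, 0, 0, -1]
    - [0.12, 0, 0, 0, 0, 0, -1]

```text
t: 19.42
ee_pos: [532.6, 112.3, 72.5]
orientation: [-3.14, 0.064, 0.003]
ft_force: [-1.2, 0.9, 0.2]
width: 39.2
grasp_force: 30.0
```

```bash
python3 - <<'E'
from h import *
o_=ctrl.get_obs();print(o_["ee_pos"],tofix(o_["ee_pos"]),o_["ft_force"],o_["moment"])
E
```

```text
[532.59915074 112.32367212  72.49855634] [-59.15870231  55.15606581  72.49855634] [-1.2192165   0.94647181  0.18374838] [ 0.05260318  0.54439217 -0.00519286]
```

servo_tool:
  increments:
    - [0.03, 0, 0, 0, 0, 0, -1]
    - [0.06, 0, 0, 0, 0, 0, -1]
    - [0.06, 0, 0, 0, 0, 0, -1]

```text
t: 19.67
ee_pos: [532.7, 112.3, 72.5]
orientation: [-3.14, 0.064, 0.005]
ft_force: [-5.1, 0.3, 1.3]
width: 39.3
grasp_force: 30.0
```

```bash
python3 - <<'E'
from h import *
o_=ctrl.get_obs();print(o_["ee_pos"],tofix(o_["ee_pos"]),o_["ft_force"],o_["moment"])
E
```

```text
[532.68362979 112.32308508  72.49255765] [-59.07426739  55.15885849  72.49255765] [-5.12794475  0.29129105  1.31462499] [ 0.17456405  1.03150632 -0.02371972]
```

servo_tool:
  increments:
    - [0.03, 0, -0.03, 0, 0, 0, -1]
    - [0.03, 0, -0.03, 0, 0, 0, -1]
    - [0.03, 0, -0.03, 0, 0, 0, -1]

```text
t: 19.92
ee_pos: [532.7, 112.3, 72.2]
orientation: [-3.14, 0.064, 0.006]
ft_force: [-6.7, 0.5, 3.2]
width: 39.4
grasp_force: 30.0
```

servo_tool:
  increments:
    - [-0.1, 0, 0, 0, 0, 0, -0.05]
    - [-0.1, 0, 0, 0, 0, 0, 0.1]
    - [-0.1, 0, 0, 0, 0, 0, 0.3]
    - [-0.1, 0, 0, 0, 0, 0, 0.4]
    - [-0.1, 0, 0, 0, 0, 0, 0.4]
    - [-0.1, 0, 0, 0, 0, 0, 0.4]
    - [-0.1, 0, 1, 0, 0, 0, 0.4]
    - [-0.1, 0, 3, 0, 0, 0, 0.4]
    - [-0.5, 0, 6, 0, 0, 0, 0.4]
    - [-1, 0, 9, 0, 0, 0, 0.4]

```text
t: 20.75
ee_pos: [523.6, 112.2, 163.4]
orientation: [-3.14, 0.064, 0.004]
ft_force: [0.9, 0.2, 0.1]
width: 61.7
grasp_force: 0.0
```

```bash
python3 - <<'E'
from h import *
t=take("top",11); s=take("scene",11); print(ctrl.get_obs()["ft_force"],ctrl.get_obs()["ee_pos"])
im=s["image"].astype(int).min(2)[175:200,350:405]
n,l,st,c=cv2.connectedComponentsWithStats((im>150).astype(np.uint8)); print([(c[i]+[350,175]).round(1).tolist()+[int(st[i,4])] for i in range(1,n) if st[i,4]>6])
E
```

```text
[0.50708045 0.03174874 0.31865462] [526.51578717 112.91999409 167.32243385]
[[393.4, 175.3, 19], [394.6, 183.6, 37], [363.5, 185.2, 37]]
```

```bash
python3 - <<'E'
from h import *
R=Ro.from_rotvec([-2.201,-2.052,-0.191]).as_matrix()
togo([580.5,-181,150],R); togo([579.3,-161.8,45.3],R)
E
```

```text
ee [526.5 112.9 167.3] shift [  5.4  -29.39  -1.73] turn [ 7.4 -8.  88.1] F [0.5 0.  0.3]
ee [526.5 112.9 167.3] shift [  5.28 -27.47 -12.2 ] turn [ 7.4 -8.  88.1] F [0.5 0.  0.3]
```

servo_tool:
  increments:
    - [0, -2.5, 1, 0.6, -0.6, 7, 0.2]
    - [0, -5, 1, 1.2, -1.3, 14, 0.2]
    - [0.5, -8, 1, 1.8, -2, 21, 0.2]
    - [1, -10, 1, 2.4, -2.6, 28, 0.2]
    - [1.5, -13, 1, 3, -3.2, 35, 0.2]
    - [2, -15, 1, 3.6, -3.9, 42, 0.2]
    - [2.5, -18, 1, 4.2, -4.5, 49, 0.2]
    - [3, -20, 1, 4.8, -5.2, 56, 0.2]
    - [3.5, -23, 0, 5.4, -5.8, 63, 0.2]
    - [4, -25, 0, 6, -6.5, 70, 0.2]
    - [4.5, -27, -1, 6.6, -7.2, 77, 0.2]
    - [5, -29, -1.5, 7.2, -7.7, 84, 0.2]
    - [5.4, -29.4, -1.7, 7.4, -8, 88.1, 0.2]
    - [5.4, -29.4, -1.7, 7.4, -8, 88.1, 0.2]
    - [5.4, -29.4, -1.7, 7.4, -8, 88.1, 0.2]

```text
t: 22.1
ee_pos: [577.7, -181.8, 144.9]
orientation: [-2.21, -2.053, -0.184]
ft_force: [-0.1, 0.3, -0.1]
width: 52.7
grasp_force: 0.0
```

```bash
python3 - <<'E'
from h import *
t=take("top",12);s=take("scene",12)
R=Ro.from_rotvec([-2.201,-2.052,-0.191]).as_matrix()
togo([580.5,-181,150],R); togo([579.3,-161.8,45.3],R)
# shim's trailing end: white on top image near fixture x -78..-30
print("pred trail corners top",[np.round(proj(t,(F@[-78,55+k,76,1])[:3]),1) for k in(20,-20)])
im=t["image"].astype(int).min(2); 
for u in (257,260,263): print(u,[int(im[v,u]) for v in range(200,228)])
u0,v0=proj(t,(F@[-78,55,76,1])[:3]); print(u0,v0)
E
```

```text
ee [ 577.6 -180.9  145.3] shift [ 0.29 -0.01  0.47] turn [0.5 0.1 0.1] F [-0.1  0.6 -0.3]
ee [ 577.6 -180.9  145.3] shift [  0.17   1.91 -10.  ] turn [0.5 0.1 0.1] F [-0.1  0.6 -0.3]
pred trail corners top [array([255. , 217.6]), array([268.7, 218.5])]
257 [134, 212, 229, 227, 227, 230, 232, 230, 230, 232, 232, 234, 234, 234, 233, 232, 230, 173, 111, 91, 94, 91, 90, 95, 92, 93, 92, 93]
260 [129, 226, 233, 231, 232, 230, 229, 231, 229, 230, 229, 231, 231, 230, 231, 230, 228, 199, 127, 91, 90, 94, 94, 93, 88, 93, 93, 92]
263 [112, 205, 232, 234, 232, 232, 231, 232, 231, 232, 231, 230, 232, 231, 230, 230, 231, 219, 139, 92, 91, 93, 95, 94, 92, 93, 95, 92]
261.87467972256 218.06204627659733
```

servo_tool:
  increments:
    - [0.1, 0.6, -3, 0.5, 0.1, 0.1, 0.2]
    - [0.1, 1.1, -6, 0.5, 0.1, 0.1, 0.2]
    - [0.2, 1.6, -8.5, 0.5, 0.1, 0.1, 0.2]
    - [0.2, 1.8, -9.5, 0.5, 0.1, 0.1, 0.2]
    - [0.2, 1.9, -10, 0.5, 0.1, 0.1, 0.2]
    - [0.2, 1.9, -10, 0.5, 0.1, 0.1, 0.2]

```text
t: 22.7
ee_pos: [579.7, -161.9, 45.1]
orientation: [-2.198, -2.053, -0.191]
ft_force: [0.3, 0.1, 0.7]
width: 52.9
grasp_force: 0.0
```

servo_tool:
  increments:
    - [0.1, 0, 0, 0, 0, 0, 0]
    - [0.1, 0, 0, 0, 0, 0, -0.3]
    - [0.1, 0, 0, 0, 0, 0, -0.5]
    - [0.1, 0, 0, 0, 0, 0, -1]
    - [0.1, 0, 0, 0, 0, 0, -1]
    - [0.1, 0, 0, 0, 0, 0, -1]
    - [0.1, 0, 0, 0, 0, 0, -1]

```text
t: 23.28
ee_pos: [581.2, -162.9, 45.8]
orientation: [-2.2, -2.054, -0.192]
ft_force: [-0.1, -0.5, 2.7]
width: 17.5
grasp_force: 30.0
```

servo_tool:
  increments:
    - [0, 0, -0.15, 0.5, 0, 0, -1]
    - [0, 0, -0.3, 1, 0, 0, -1]
    - [0, 0, -0.45, 1.6, 0, 0, -1]
    - [0, 0, -0.6, 2.1, 0, 0, -1]
    - [0, 0.05, -0.7, 2.6, 0, 0, -1]
    - [0, 0.1, -0.8, 3, 0, 0, -1]
    - [0, 0.1, -0.8, 3, 0, 0, -1]
    - [0, 0.1, -0.8, 3, 0, 0, -1]

```text
t: 23.95
ee_pos: [581.7, -161.5, 38.6]
orientation: [-2.169, -2.025, -0.245]
ft_force: [-0.6, 1.7, 10.5]
width: 17.9
grasp_force: 30.0
```

```bash
python3 - <<'E'
from h import *
s=take("scene",13); o_=ctrl.get_obs(); print(o_["ft_force"],o_["ee_pos"],o_["moment"])
def colscan(k):
    im=load("scene",k)["image"].astype(int).min(2)
    out=[]
    for u in (285,290,300,310):
        c=im[190:215,u]; idx=np.where(c>145)[0]; out.append((u,int(idx.min()+190),int(idx.max()+190)))
    return out
print(colscan(6),colscan(7),colscan(13))
for k in (5,6,7,13):
    im=load("scene",k)["image"].astype(int).min(2)[175:200,350:405]
    n,l,st,c=cv2.connectedComponentsWithStats((im>150).astype(np.uint8)); print(k,[(c[i]+[350,175]).round(2).tolist() for i in range(1,n) if st[i,4]>30])
E
```

```text
[-0.72925955  2.37723641 10.88522037] [ 581.69248302 -161.49990648   38.61404864] [ 0.35687242  0.36812558 -0.13176146]
[(285, 209, 214), (290, 208, 213), (300, 205, 211), (310, 203, 214)] [(285, 208, 213), (290, 207, 212), (300, 205, 210), (310, 202, 214)] [(285, 209, 214), (290, 208, 213), (300, 205, 211), (310, 203, 214)]
5 [[353.63, 178.93], [363.49, 184.57], [395.03, 183.11]]
6 [[353.63, 178.93], [363.49, 184.57], [395.03, 183.11]]
7 [[353.76, 179.28], [394.6, 183.71], [363.43, 185.06]]
13 [[363.49, 184.57], [395.03, 183.11]]
```

servo_tool:
  increments:
    - [0, 0, -0.06, 0, 0, 0, -1]
    - [-0.4, 0.05, -0.06, 0, 0, -1.2, -1]
    - [-0.8, 0.1, -0.06, 0, 0, -2.5, -1]
    - [-1.2, 0.15, -0.06, 0, 0, -3.8, -1]
    - [-1.6, 0.2, -0.06, 0, 0, -5, -1]
    - [-2.0, 0.25, -0.06, 0, 0, -6.3, -1]
    - [-2.4, 0.3, -0.06, 0, 0, -7.6, -1]
    - [-2.8, 0.35, -0.06, 0, 0, -9, -1]
    - [-3.2, 0.45, -0.06, 0, 0, -10.2, -1]
    - [-3.6, 0.5, -0.06, 0, 0, -11.5, -1]
    - [-4.0, 0.55, -0.06, 0, 0, -12.5, -1]
    - [-4.4, 0.6, -0.06, 0, 0, -13.3, -1]
    - [-4.4, 0.6, -0.06, 0, 0, -13.3, -1]
    - [-4.4, 0.6, -0.06, 0, 0, -13.3, -1]

```text
t: 25.17
ee_pos: [539.1, -154.9, 38.6]
orientation: [-2.403, -1.771, -0.276]
ft_force: [3.6, 7.3, 12.5]
width: 17.8
grasp_force: 30.0
```

servo_tool:
  increments:
    - [0, 0, 0.3, -1, 0.3, 0, -1]
    - [0, 0, 0.6, -2, 0.6, 0, -1]
    - [0, 0, 0.9, -3, 0.9, 0, -1]
    - [0, -0.05, 1.2, -4, 1.2, 0, -1]
    - [0, -0.05, 1.5, -5, 1.5, 0, -1]
    - [0, -0.1, 1.75, -5.8, 1.7, 0, -1]
    - [0, -0.1, 2.0, -6.5, 1.9, 0, -1]
    - [0, -0.1, 2.3, -7.5, 2.2, 0, -1]
    - [0, -0.1, 2.6, -8.5, 2.5, 0, -1]
    - [0, -0.1, 2.9, -9.5, 2.8, 0, -1]
    - [0, -0.1, 3.2, -10.5, 3.1, 0, -1]
    - [0, -0.1, 3.5, -11.5, 3.4, 0, -1]
    - [0, -0.1, 3.5, -11.5, 3.4, 0, -1]
    - [0, -0.1, 3.5, -11.5, 3.4, 0, -1]

```text
t: 26.33
ee_pos: [537.1, -156.5, 71.7]
orientation: [-2.514, -1.852, -0.023]
ft_force: [1.4, -0.9, -2.2]
width: 17.4
grasp_force: 30.0
```

```bash
python3 - <<'E'
from h import *
s=take("scene",14); o_=ctrl.get_obs(); print(o_["ft_force"],o_["ee_pos"],o_["moment"])
im=s["image"].astype(int).min(2)[175:200,350:405]
n,l,st,c=cv2.connectedComponentsWithStats((im>150).astype(np.uint8)); print([(c[i]+[350,175]).round(2).tolist() for i in range(1,n) if st[i,4]>30])
E
```

```text
[ 1.70048279  0.25000165 -1.82799408] [ 537.04746039 -156.4776143    71.55110546] [ 0.36549497 -0.24380188 -0.12592086]
[[394.53, 184.11], [363.05, 186.56]]
```

servo_tool:
  increments:
    - [0, 0.05, 0.4, -1.3, 0.4, 0, -1]
    - [0, 0.1, 0.9, -2.9, 0.8, 0, -1]
    - [0, 0.15, 1.3, -4.3, 1.2, 0, -1]
    - [0, 0.2, 1.7, -5.6, 1.6, 0, -1]
    - [0, 0.2, 1.8, -5.6, 1.6, 0, -1]
    - [-0.2, -0.6, 1.9, -5.6, 1.6, 0, -1]
    - [-0.5, -1.6, 2.0, -5.6, 1.6, 0, -1]
    - [-0.8, -2.6, 2.1, -5.6, 1.6, 0, -1]
    - [-1.1, -3.6, 2.2, -5.6, 1.6, 0, -1]
    - [-1.4, -4.6, 2.3, -5.6, 1.6, 0, -1]
    - [-1.7, -5.6, 2.4, -5.6, 1.6, 0, -1]
    - [-1.9, -6.4, 2.5, -5.6, 1.6, 0, -1]
    - [-1.9, -6.4, 2.5, -5.6, 1.6, 0, -1]

```text
t: 27.47
ee_pos: [517.6, -222.6, 97.0]
orientation: [2.495, 1.834, -0.103]
ft_force: [0.4, 0.6, -3.6]
width: 18.0
grasp_force: 30.0
```

```bash
python3 - <<'E'
from h import *
s=take("scene",15); o_=ctrl.get_obs(); print(o_["ft_force"],o_["ee_pos"])
im=s["image"].astype(int).min(2)[175:200,350:405]
n,l,st,c=cv2.connectedComponentsWithStats((im>150).astype(np.uint8)); print([(c[i]+[350,175]).round(2).tolist() for i in range(1,n) if st[i,4]>30])
R=Ro.from_rotvec([-2.216,-2.226,0]).as_matrix()
togo([500,-250,150],R);togo([390,-225,90],R)
E
```

```text
[-0.39144415  0.03351735 -4.67857425] [ 517.7206833  -221.73997344   96.84233583]
[[394.53, 184.11], [363.03, 186.63]]
ee [ 517.7 -221.7   96.8] shift [-1.77 -2.83  5.32] turn [ 4.5 -0.9 17.6] F [-0.4  0.  -4.7]
ee [ 517.7 -221.7   96.8] shift [-12.77  -0.33  -0.68] turn [ 4.5 -0.9 17.6] F [-0.4  0.  -4.7]
```

servo_tool:
  increments:
    - [-0.5, -1, 2, 0, 0, 0, -1]
    - [-1, -2, 5, 1, 0, 3, -1]
    - [-4, -2, 6, 2, -0.3, 8, -1]
    - [-7, -1.5, 6, 3, -0.6, 13, -1]
    - [-10, -1, 6, 4.5, -0.9, 17.6, -1]
    - [-12.7, -0.3, 5, 4.5, -0.9, 17.6, -1]
    - [-12.7, -0.3, 2, 4.5, -0.9, 17.6, -1]
    - [-12.7, -0.3, -2, 4.5, -0.9, 17.6, -1]
    - [-12.7, -0.3, -5, 4.5, -0.9, 17.6, -1]
    - [-12.7, -0.3, -7, 4.5, -0.9, 17.6, -1]
    - [-12.7, -0.3, -7.5, 4.5, -0.9, 17.6, -1]
    - [-12.7, -0.3, -7.5, 4.5, -0.9, 17.6, -1]

```text
t: 28.52
ee_pos: [390.4, -223.0, 20.7]
orientation: [-2.212, -2.226, 0.001]
ft_force: [-0.0, -0.5, -3.3]
width: 17.8
grasp_force: 30.0
```

servo_tool:
  increments:
    - [0, 0, -0.3, 0, 0, 0, -1]
    - [0, 0, -0.6, 0, 0, 0, -1]
    - [0, 0, -0.9, 0, 0, 0, -1]
    - [0, 0, -1.1, 0, 0, 0, -1]
    - [0, 0, -1.2, 0, 0, 0, -1]
    - [0, 0, -1.2, 0, 0, 0, -1]

```text
t: 29.02
ee_pos: [391.1, -223.7, 10.0]
orientation: [-2.214, -2.228, -0.0]
ft_force: [0.5, -0.2, -4.3]
width: 18.2
grasp_force: 30.0
```

servo_tool:
  increments:
    - [0, 0, -0.15, 0, 0, 0, -1]
    - [0, 0, -0.3, 0, 0, 0, -1]
    - [0, 0, -0.4, 0, 0, 0, -1]
    - [0, 0, -0.4, 0, 0, 0, -0.5]
    - [0, 0, -0.4, 0, 0, 0, -0.2]
    - [0, 0, -0.4, 0, 0, 0, 0.2]
    - [0, 0, -0.4, 0, 0, 0, 0.2]
    - [0, 0, -0.4, 0, 0, 0, 0.2]
    - [0, 0, 1, 0, 0, 0, 0.2]
    - [0, 0, 4, 0, 0, 0, 0.2]
    - [0, 0, 8, 0, 0, 0, 0.2]
    - [0, 0, 12, 0, 0, 0, 0.2]
    - [0, 0, 12, 0, 0, 0, 0.2]
    - [0, 0, 12, 0, 0, 0, 0.2]
    - [0, 0, 12, 0, 0, 0, 0.2]

```text
t: 30.27
ee_pos: [390.8, -223.5, 129.7]
orientation: [-2.214, -2.228, -0.0]
ft_force: [1.1, -0.7, -0.5]
width: 52.4
grasp_force: 0.0
```

```bash
python3 - <<'E'
from h import *
s=take("scene",16);t=take("top",16); o_=ctrl.get_obs(); print(o_["ft_force"],o_["ee_pos"],o_["width"])
im=s["image"].astype(int).min(2)[175:200,350:405]
n,l,st,c=cv2.connectedComponentsWithStats((im>150).astype(np.uint8)); print([(c[i]+[350,175]).round(2).tolist() for i in range(1,n) if st[i,4]>30])
im=t["image"].astype(int).min(2)
for u in (257,260,263): print(u,[int(im[v,u]) for v in range(212,222)])
m=(im>140).astype(np.uint8); m[:255]=0;m[275:]=0;m[:,:285]=0;m[:,340:]=0
for c in cv2.findContours(m,0,1)[0]:
    if cv2.contourArea(c)>30: print("bar",cv2.boundingRect(c),ray(t,cv2.boundingRect(c)[0],263,5))
b=cv2.boundingRect((im[235:250,262:290]>150).astype(np.uint8));print("flange",b, cv2.boundingRect((load("top",0)["image"].astype(int).min(2)[235:250,262:290]>150).astype(np.uint8)))
E
```

```text
[-0.89044556  0.18098225 -0.13946789] [ 390.06473886 -223.07620271  128.57109538] 52.83543999258724
[[394.53, 184.11], [363.05, 186.56]]
257 [240, 240, 238, 240, 235, 184, 117, 98, 99, 102]
260 [237, 237, 237, 237, 237, 216, 136, 99, 96, 101]
263 [237, 238, 238, 238, 237, 226, 146, 97, 99, 99]
bar (294, 258, 46, 7) [383.3663361   18.87340254]
flange (2, 0, 20, 15) (2, 0, 20, 15)
```

```bash
python3 -c "
from workcell import ctrl; print(ctrl.close_job())"
```

```text
the job is handed in; nothing more can be done
None
```

I handed the job in at about 30 s, but the hand-in gave no verdict. By my last checks, the rail lies on the shim at about 0.027 rad, the shim's end is at the stop to within about 1 mm, the bar is back on the table clear of the rail, and the flange, the only bystander I checked, had not moved.

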